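Tighten and close the red-levered bar clamp on the goldsmith's bench

TASK

Two small bar clamps stand on the goldsmith's bench, both loose, with their flip levers up. On the clamp with the red lever, keep the lever standing and screw its bolt clockwise until it is snug; then fold the red lever fully down until it lies flat. Leave the clamp with the black lever as it is.

Things in the scene. Friction and masses are not known exactly. Their poses are not given: they have to be found in the camera images.
- red_lever_mid (a point): Middle of the red flip lever, 45 mm from its pivot, about 100 mm above the bench. Flat blade 24 mm wide (y, parallel to the pivot), 10 mm thick (x, towards the side it folds to), its free end 70 mm from the pivot (z, up). The pivot is on the bolt's vertical axis, 54 mm above the bench when snug. Folded, the lever lies level, upper face at 59 mm, pointing away from the robot within 25 degrees.
- red_bolt (a joint): Angle (rad) the red clamp's bolt is still unscrewed about its vertical axis: 0 = snug (hard stop), starts 0.7 to 1.2, at most 1.3. Clockwise from above tightens. Brass head (38 mm across, ears 33 mm over both, up to 62 mm above the bench) and lever turn with it, and sink 2 mm per rad. Takes 0.12 N m; stays where left. Below: steel plate 130 x 44, top at 36 mm; fixed grey bed 150 x 84, 20 high.
- red_lever (a joint): Angle (rad) of the red lever: 0 = straight up (stop), 1.57 = folded fully down, level (stop); starts 0 to 0.12. It folds only towards its own x side. Stiff: 0.12 N m, about 2.5 N pushed 50 mm from the pivot; stays where it is left.
- black_lever_corner (a point): Top corner of the black lever (70 mm from its pivot, at the +y edge, 12 mm off its middle) on the other clamp, which is the same but for the lever's colour and must be left as it is. The two clamps stand one left, one right of the robot's centre line, either way round, bolt axes at least 260 mm apart. Loose nearby: sand-coloured soldering disc, jar, tweezers.
Mind the look-alikes: they are no part of the job. Leave any brown, orange or turquoise look-alike of the part that bears red_lever_mid alone.

How it is judged:
By the outcome, as a careful person would: the job done as asked, in the order asked, and still so for the second after the job is handed in, with the robot touching nothing.
It also fails if it takes over 45 s, if anything falls off the work surface, if the arm or the gripper's body presses on something with over 40 N, if the wrist force passes 120 N, or if a joint passes its speed limit or range.

ROBOT

A 6-joint arm with a two-finger parallel gripper is mounted at the origin on the work surface. World frame = base frame: x ahead of the robot, y to its left, z up, the work surface at z = 0. Lengths are in m, angles in rad, forces in N, time in s.
With the tool pointing down it reaches from about 0.3 to 0.775 m from the base axis. Payload 14.6 kg.
Tool frame: the origin (TCP) lies midway between the tips of the shut fingers; the grasp point (between the pads) lies 19 mm behind it (ctrl.grip_depth is the distance from the TCP to the grasp point, in m); z points along the fingers, x is the direction in which the jaws open and shut, and the axes are right-handed (so a half turn about z gives the same grasp; the last joint's range is limited). The gripper opens to 94 mm and grips with 3 to 60 N. Pads are 16 mm wide; open, the fingers measure 119 mm over their backs; the gripper's body (75 mm by 177 mm) begins 78 mm behind the grasp point.
Start: joints at [-1.264, 0.3, 1.521, -0, 1.321, -0.067], TCP at [0.201, -0.512, 0.205] pointing down, gripper open.
Joint ranges: [-3.03, 3.03], [-0.79, 2.21], [0.23, 2.52], [-1.04, 4.18], [0, 3.07], [-2.55, 2.55]. Speed limits (rad/s): [2.22, 2.22, 2.57, 3.14, 3.14, 3.14].

INTERFACE

Orientations are given as [roll, pitch, yaw] about the fixed x, y, z axes, in that order (R = Rz(yaw) Ry(pitch) Rx(roll)).
In Python, from station import ctrl gives the robot as it stands.
- The arm moves only by the tool play_rows, never from a script. Its argument "steps" is a list that holds one entry, the list of rows, each a list of 7 numbers: the shift along the tool's x, y, z in cm, then the turn, a rotation vector about the tool's x, y, z in rad, then the opening, from 0 (shut) to 1 (fully open). In form: [[[x, y, z, ax, ay, az, hand], ...]]. A call has 1 to 20 rows; each row is the pose to reach, as a shift and turn from the pose measured when the call began, along the tool's axes at that moment; what a row does not reach only later rows make up. A row lasts 1/12 s, in which the tool goes at most 41.7 mm and 7.16 degrees, less where a joint would pass 70% of its speed; a pose out of reach is approached as far as the arm can. A call with a gripper value outside its range is refused whole. The fingers move at their own pace and stop on an object; "force" is the grip in N (left out, the last holds). Time passes only in rows, so rows that repeat a pose let the fingers close. It gives the time, the measured TCP pose, the force and the opening at its end, in the units of the state.
- ctrl.get_obs(): the state, without advancing time (a new reading comes with each control period).
- ctrl.camera(name): name is "scene" or "side" or "wrist"; returns a dict with "frame" (420x560x3 uint8, blue, green, red), "fovy" (degrees; the focal length in pixels is half the picture's height over the tangent of half this angle, whatever the lens; pixels are square), "cx", "cy" (the principal point, pixels), "world_to_cam" (4x4, takes a point from world to camera coordinates). Camera axes: x right, y up, looking along -z (the intrinsics and any distortion apply to the point x, -y, -z); pixel columns grow to the right and rows downward; lengths in m; the calibration is good to about 2 mm. A picture is of the moment at which its call begins. There is no depth.
- ctrl.hand_in(): hands the job in, once; it reports no verdict.
The state is a dict: "time_s": time; "qpos": joint angles; "joint_vel": joint speeds; "tau": joint torques, N m; "ee_pos": TCP position; "eef_rot": TCP orientation; "force": force on the tool from outside, world axes, zero at the start; "moment": the same for the moment, N m; "grip_width": finger opening in m.
Only numpy, scipy, OpenCV 4.12 (cv2) and the standard library are available. Lean on these libraries where they do the work, as an engineer would, in place of code of your own. Each camera call takes 0.05 s, during which the arm holds its last target. There are 200 camera calls.

## Working session

There is one attempt and no reset: what is moved stays moved. The work goes in short steps, Python scripts to look and compute and a tool call to move; the robot and the scene stay as the last step left them, time stands still between calls to the robot, and variables do not carry over. Pictures are saved under pics/ and viewed, about 8 in all and at most 12, crops included, and the job is handed in when it is done.

Besides the shell and the picture viewer there is one more tool, called after "Call:" by a JSON object that holds its "method" and its "body", one argument or row to a line. play_rows: Moves the arm, as the interface text tells. Its arguments: {"type":"object","properties":{"steps":{"type":"array"},"force":{"type":"number"}},"required":["steps"]}

```bash
mkdir -p pics; ls; cat > h.py <<'E'
import numpy as np, cv2
from station import ctrl
from scipy.spatial.transform import Rotation as R
def cam(n):
    c=ctrl.camera(n); c['f']=210/np.tan(np.radians(c['fovy'])/2); return c
def ray(c,u,v):
    T=np.linalg.inv(c['world_to_cam']); d=np.array([(u-c['cx'])/c['f'],-(v-c['cy'])/c['f'],-1.])
    d=T[:3,:3]@d; return T[:3,3],d/np.linalg.norm(d)
def onplane(c,u,v,z):
    o,d=ray(c,u,v); return o+d*(z-o[2])/d[2]
def tri(c1,p1,c2,p2):
    o1,d1=ray(c1,*p1);o2,d2=ray(c2,*p2)
    s=np.linalg.lstsq(np.c_[d1,-d2],o2-o1,rcond=None)[0]
    a=o1+d1*s[0];b=o2+d2*s[1]; return (a+b)/2,np.linalg.norm(a-b)
def proj(c,p):
    q=c['world_to_cam']@np.r_[p,1]; return c['cx']+c['f']*q[0]/-q[2], c['cy']-c['f']*q[1]/-q[2]
E
python3 - <<'E'
from h import *
print(ctrl.get_obs())
for n in ['scene','side','wrist']:
    c=cam(n); cv2.imwrite(f'pics/{n}0.png',c['frame']); print(n,[k for k in c],c['fovy'],c['cx'],c['cy'],np.round(np.linalg.inv(c['world_to_cam']),3).tolist())
E
```

```text
pics
{'time_s': 0.0, 'qpos': array([-1.26356773e+00,  3.00456487e-01,  1.52157696e+00, -1.60902775e-05,
        1.32069033e+00, -6.66114379e-02]), 'joint_vel': array([ 0.00020152,  0.0004551 , -0.00079544, -0.00253296, -0.000725  ,
        0.00163077]), 'tau': array([ 6.81593501e-04, -5.31808984e+01, -3.52738309e+01,  7.09606684e-02,
        2.44831044e-02, -7.99577151e-05]), 'ee_pos': array([ 0.20076512, -0.51177014,  0.20489609]), 'eef_rot': array([-3.14153291e+00,  1.12964976e-03, -1.19695227e+00]), 'force': array([ 0.19035697,  1.02271809, -0.15490268]), 'moment': array([ 0.02925697, -0.01337045,  0.00562865]), 'grip_width': 0.09426300464137234}
scene ['frame', 'fovy', 'cx', 'cy', 'world_to_cam', 'f'] 46.71740755000864 284.4970247417509 207.62811329014508 [[0.323, -0.785, 0.529, 0.966], [0.946, 0.277, -0.166, -0.041], [-0.017, 0.554, 0.832, 1.015], [0.0, 0.0, 0.0, 1.0]]
side ['frame', 'fovy', 'cx', 'cy', 'world_to_cam', 'f'] 53.08031737999125 275.6999152528612 212.65079641582264 [[-0.931, 0.245, -0.27, 0.071], [-0.364, -0.664, 0.653, 0.873], [-0.019, 0.706, 0.708, 0.907], [0.0, 0.0, 0.0, 1.0]]
wrist ['frame', 'fovy', 'cx', 'cy', 'world_to_cam', 'f'] 67.21629259115423 283.659482493847 213.07831504426127 [[0.367, 0.905, 0.215, 0.263], [-0.93, 0.357, 0.084, -0.488], [-0.001, -0.231, 0.973, 0.384], [0.0, 0.0, 0.0, 1.0]]
```

View pics/scene0.png

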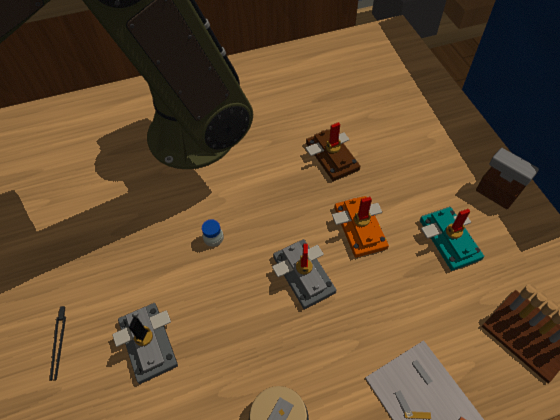

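View pics/side0.png

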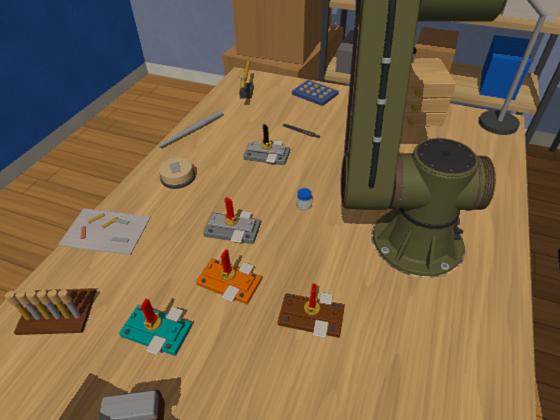

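The scene view shows four red levers: on a grey bed (305,257), orange (364,210), turquoise (460,222) and brown (335,135). The black-lever clamp is at (142,330). The side view shows the same set, with the grey/red clamp at (230,212). The grey bed fits the description ("fixed grey bed", same as the black one); the others are look-alikes. Next I'll measure it and enlarge it.

```bash
cat > m.py <<'E'
from h import *
def redblobs(f):
    h=cv2.cvtColor(f,cv2.COLOR_BGR2HSV)
    m=((h[...,0]<5)|(h[...,0]>174))&(h[...,1]>190)&(h[...,2]>70)
    n,l,s,c=cv2.connectedComponentsWithStats(m.astype(np.uint8))
    return l,s,c
E
python3 - <<'E'
from m import *
s=cam('scene');d=cam('side')
E={}
for c,n,near in((s,'scene',(305,257)),(d,'side',(230,212))):
    l,st,ce=redblobs(c['frame'])
    i=1+np.argmin(np.linalg.norm(ce[1:]-near,axis=1))
    ys,xs=np.nonzero(l==i); print(n,st[i],ce[i])
    P=np.c_[xs,ys].astype(float)
    E[n]=ce[i]; E[n+'t']=P[P[:,1]<=P[:,1].min()+2].mean(0); E[n+'b']=P[P[:,1]>=P[:,1].max()-2].mean(0)
print({k:np.round(v,1) for k,v in E.items()})
for k in('','t','b'):
    print(k,tri(s,E['scene'+k],d,E['side'+k]))
a=cv2.resize(s['frame'][220:320,250:350],(400,400),interpolation=cv2.INTER_CUBIC)
b=cv2.resize(d['frame'][180:260,190:270],(400,400),interpolation=cv2.INTER_CUBIC)
cv2.imwrite('pics/crop1.png',np.hstack([a,b]))
print(onplane(s,142,340,.05))
E
```

```text
scene [306 259   2   8   9] [306.22222222 262.22222222]
side [225 198   9  21 109] [229.08256881 208.00917431]
{'scene': array([306.2, 262.2]), 'scenet': array([306.5, 260. ]), 'sceneb': array([306., 265.]), 'side': array([229.1, 208. ]), 'sidet': array([227.2, 199.3]), 'sideb': array([229.8, 216.5])}
 (array([0.51796843, 0.14178915, 0.08085845]), np.float64(0.00615268079791021))
t (array([0.52467746, 0.13772111, 0.10781607]), np.float64(0.009695184732319987))
b (array([0.51364671, 0.14601468, 0.05394377]), np.float64(0.0006019341563326075))
[ 0.56107803 -0.22533037  0.05      ]
```

View pics/crop1.png

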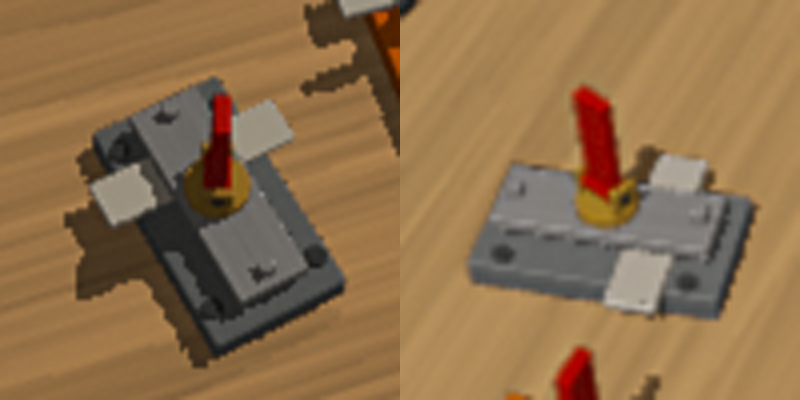

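Confirmed in the crop: the grey bed with the red lever (scene px 305,257; side px 229,208) is the target, bolt axis near (0.51, 0.145). The scene camera sees the blade edge-on, which puts its fold direction at roughly 68° azimuth. I'll go above it with the jaws along that direction.

```bash
cat >> h.py <<'E'
def go(p,yaw):
    o=ctrl.get_obs(); R0=R.from_euler('xyz',o['eef_rot']); R1=R.from_euler('xyz',[np.pi,0,yaw])
    print('row',np.round(R0.inv().apply(np.array(p)-o['ee_pos'])*100,2),np.round((R0.inv()*R1).as_rotvec(),3),'t',o['time_s'],'yaw',o['eef_rot'][2])
E
python3 -c "
from h import *
go([.51,.145,.24],1.19)"
```

```text
row [-49.87 -52.77  -3.45] [-1.000e-03  0.000e+00 -2.387e+00] t 0.25 yaw -1.1970025898950978
```

Call:
{"method": "play_rows", "body": {
  "steps": [
    [[-49.9,-52.8,-3.5,0,0,-2.387,1],[-49.9,-52.8,-3.5,0,0,-2.387,1],[-49.9,-52.8,-3.5,0,0,-2.387,1],[-49.9,-52.8,-3.5,0,0,-2.387,1],[-49.9,-52.8,-3.5,0,0,-2.387,1],[-49.9,-52.8,-3.5,0,0,-2.387,1],[-49.9,-52.8,-3.5,0,0,-2.387,1],[-49.9,-52.8,-3.5,0,0,-2.387,1],[-49.9,-52.8,-3.5,0,0,-2.387,1],[-49.9,-52.8,-3.5,0,0,-2.387,1],[-49.9,-52.8,-3.5,0,0,-2.387,1],[-49.9,-52.8,-3.5,0,0,-2.387,1],[-49.9,-52.8,-3.5,0,0,-2.387,1],[-49.9,-52.8,-3.5,0,0,-2.387,1],[-49.9,-52.8,-3.5,0,0,-2.387,1],[-49.9,-52.8,-3.5,0,0,-2.387,1],[-49.9,-52.8,-3.5,0,0,-2.387,1],[-49.9,-52.8,-3.5,0,0,-2.387,1],[-49.9,-52.8,-3.5,0,0,-2.387,1],[-49.9,-52.8,-3.5,0,0,-2.387,1]]
  ]
}}

```text
time_s: 1.92
ee_pos: [0.5101, 0.1464, 0.2399]
eef_rot: [-3.14, 0.0, 1.198]
force: [-1.4, -0.2, -0.2]
grip_width: 0.0939
```

```bash
python3 - <<'E'
from h import *
o=ctrl.get_obs(); print(o['time_s'],o['ee_pos'],o['eef_rot'],o['qpos'])
c=cam('wrist'); cv2.imwrite('pics/w1.png',c['frame']); np.savez('w1.npz',T=c['world_to_cam'])
print(np.linalg.inv(c['world_to_cam'])[:3,3])
E
```

```text
1.9167 [0.5101371  0.14644874 0.23989892] [-3.14047389e+00  1.88298977e-04  1.19799100e+00] [ 2.10309922e-01  2.32354141e-01  1.52563689e+00  4.66908161e-04
  1.38463921e+00 -9.87767626e-01]
[0.44764738 0.16994244 0.41890655]
```

View pics/w1.png

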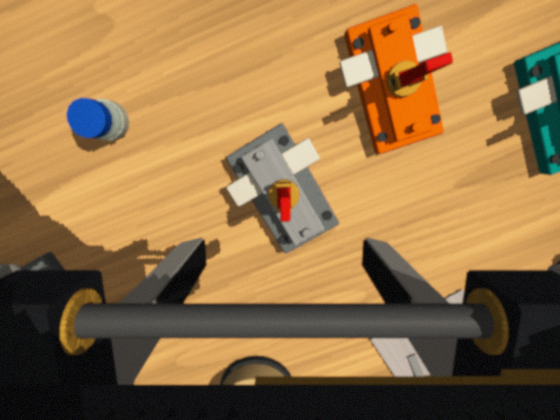

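The wrist view shows the grey clamp at (283,190), the head at (283,192) and the red blade edge-on, running down to (286,218). The jaws already lie along the blade's thickness. Now I'll enlarge and measure.

```bash
python3 - <<'E'
from h import *
c=cam('wrist'); f=c['frame']
print('tcp',proj(c,ctrl.get_obs()['ee_pos']))
h=cv2.cvtColor(f,cv2.COLOR_BGR2HSV)
roi=np.zeros(f.shape[:2],bool); roi[130:250,230:340]=1
red=((h[...,0]<6)|(h[...,0]>174))&(h[...,1]>150)&(h[...,2]>50)&roi
top=red&(h[...,2]>150)
br=(h[...,0]>12)&(h[...,0]<28)&(h[...,1]>130)&roi
br[:175]=0;br[212:]=0;br[:,:266]=0;br[:,302:]=0
for n,m in(('red',red),('top',top),('brass',br)):
    ys,xs=np.nonzero(m)
    if len(xs): print(n,len(xs),xs.min(),xs.max(),ys.min(),ys.max(),xs.mean(),ys.mean(),cv2.minAreaRect(np.c_[xs,ys].astype(np.float32)))
a=cv2.resize(f[130:260,220:350],(600,600),interpolation=cv2.INTER_CUBIC);cv2.imwrite('pics/c2.png',a)
# predict for lever upright, bolt axis candidates
ys,xs=np.nonzero(br)
b=onplane(c,283.5,192,.055); print('head',b)
for z in (.056,.101,.126): print(z,proj(c,np.r_[b[:2],z]))
E
```

```text
tcp (np.float64(284.1412766845736), np.float64(252.45168805247698))
red 353 278 290 188 220 284.6770538243626 203.1444759206799 ((284.5860900878906, 203.9467315673828), (32.7739372253418, 11.679110527038574), 84.80557250976562)
top 235 281 290 188 220 285.83829787234043 207.47659574468085 ((285.5, 204.0), (32.0, 9.0), 90.0)
brass 428 269 299 180 211 284.0630841121495 192.07943925233644 ((284.0324401855469, 194.10540771484375), (29.335065841674805, 30.29084587097168), 72.89727020263672)
head [0.50486274 0.14673581 0.055     ]
0.056 (np.float64(283.4996713426884), np.float64(192.14382284091877))
0.101 (np.float64(283.4828374458653), np.float64(199.51045908758675))
0.126 (np.float64(283.471358312099), np.float64(204.53381189604565))
```

View pics/c2.png

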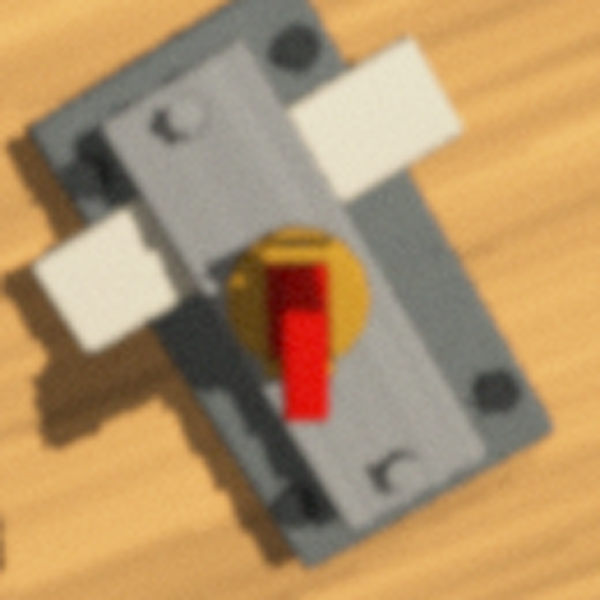

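```bash
python3 - <<'E'
from h import *
c=cam('wrist')
for z in (.045,.05,.055): print('head',onplane(c,284.9,194.8,z))
t=onplane(c,286.1,209.1,.126); print('top',t, 'base edge',onplane(c,284.9,188,.062))
go([.509,.146,.085],1.198)
E
```

```text
head [0.51028641 0.14593467 0.045     ]
head [0.50944973 0.14624799 0.05      ]
head [0.50861306 0.14656131 0.055     ]
top [0.50996401 0.1469345  0.126     ] base edge [0.5001395  0.14992821 0.062     ]
row [ 0.06 -0.12 15.55] [-0.    -0.    -0.013] t 2.0667 yaw 1.185266684746572
```

Call:
{"method": "play_rows", "body": {
  "steps": [
    [[0.1,-0.1,4,0,0,0,1],[0.1,-0.1,8,0,0,0,1],[0.1,-0.1,12,0,0,0,0.7],[0.1,-0.1,15,0,0,0,0.5],[0.1,-0.1,16.2,0,0,0,0.5],[0.1,-0.1,16.2,0,0,0,0.4],[0.1,-0.1,16.2,0,0,0,0.4]]
  ],
  "force": 30
}}

```text
time_s: 2.65
ee_pos: [0.5095, 0.1457, 0.0789]
eef_rot: [-3.141, -0.0, 1.182]
force: [0.7, -0.1, 0.8]
grip_width: 0.0639
```

```bash
python3 - <<'E'
from h import *
o=ctrl.get_obs(); print(o['ee_pos'],o['eef_rot'],o['force'],o['moment'],o['grip_width'])
go([.5096,.1465,.078],1.19)
E
```

```text
[0.50948708 0.14574007 0.07891823] [-3.14111285e+00 -1.99295816e-04  1.18213232e+00] [ 0.71470108 -0.08361572  0.81411092] [ 0.02405649 -0.15639356 -0.02756191] 0.06385231879770638
row [ 0.07 -0.02  0.09] [-0.    -0.    -0.008] t 2.65 yaw 1.182132323190607
```

Positioned around the blade; closing.

Call:
{"method": "play_rows", "body": {
  "steps": [
    [[0.06,0,0,0,0,0,0.2],[0.06,0,0,0,0,0,0.1],[0.06,0,0,0,0,0,0],[0.06,0,0,0,0,0,0],[0.06,0,0,0,0,0,0],[0.06,0,0,0,0,0,0],[0.06,0,0,0,0,0,0],[0.06,0,0,0,0,0,0],[0.06,0,0,0,0,0,0]]
  ],
  "force": 30
}}

```text
time_s: 3.4
ee_pos: [0.5098, 0.1464, 0.079]
eef_rot: [-3.141, -0.0, 1.182]
force: [0.8, 0.4, 1.0]
grip_width: 0.01
```

```bash
python3 - <<'E'
from h import *
o=ctrl.get_obs(); print(o['ee_pos'],o['eef_rot'],o['force'],o['moment'],o['grip_width'])
E
```

```text
[0.50978924 0.14636825 0.07895973] [-3.14126579e+00 -2.94076352e-04  1.18224972e+00] [0.78012493 0.35944222 1.04285324] [ 0.00223384 -0.14658407  0.09198545] 0.0100173776023831
```

Call:
{"method": "play_rows", "body": {
  "steps": [
    [[0,0,0.02,0,0,0.1,0],[0,0,0.04,0,0,0.2,0],[0,0,0.06,0,0,0.3,0],[0,0,0.08,0,0,0.4,0],[0,0,0.1,0,0,0.5,0],[0,0,0.12,0,0,0.6,0],[0,0,0.14,0,0,0.7,0],[0,0,0.14,0,0,0.7,0],[0,0,0.14,0,0,0.7,0]]
  ]
}}

```text
time_s: 4.15
ee_pos: [0.5097, 0.1463, 0.0775]
eef_rot: [-3.141, 0.0, 0.485]
force: [-0.7, -0.5, 0.6]
grip_width: 0.0097
```

```bash
cat > s.py <<'E'
from h import *
o=ctrl.get_obs(); print(o['time_s'],np.round(o['ee_pos'],4),np.round(o['eef_rot'],3),np.round(o['force'],2),np.round(o['moment'],3),round(o['grip_width'],4))
E
python3 s.py; python3 - <<'E'
from h import *
c=cam('side'); f=c['frame']; s=cam('scene')['frame']
cv2.imwrite('pics/t1.png',np.hstack([cv2.resize(f[160:260,180:280],(400,400)),cv2.resize(s[210:310,260:360],(400,400))]))
E
```

```text
4.15 [0.5097 0.1463 0.0775] [-3.141  0.     0.485] [-0.71 -0.51  0.64] [-0.187  0.025 -0.105] 0.0097
```

View pics/t1.png

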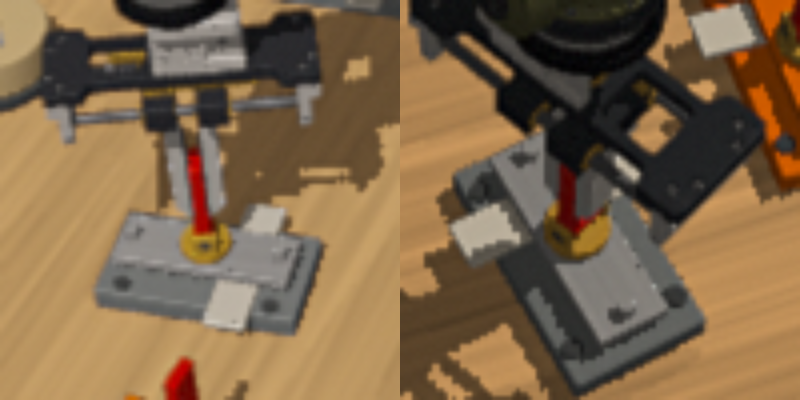

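The view shows the lever upright in the jaws and the head turning with it. I'll go on in smaller steps, watching the moment.

Call:
{"method": "play_rows", "body": {
  "steps": [
    [[0,0,0.01,0,0,0.08,0],[0,0,0.03,0,0,0.16,0],[0,0,0.05,0,0,0.24,0]]
  ]
}}

```text
time_s: 4.5
ee_pos: [0.5097, 0.1463, 0.077]
eef_rot: [-3.141, 0.0, 0.244]
force: [-0.8, -0.8, 0.9]
grip_width: 0.0095
```

```bash
python3 s.py
```

```text
4.5 [0.5097 0.1463 0.077 ] [-3.141  0.     0.244] [-0.76 -0.84  0.89] [-0.197  0.16   0.186] 0.0095
```

Call:
{"method": "play_rows", "body": {
  "steps": [
    [[0,0,0.01,0,0,0.06,0]]
  ]
}}

```text
time_s: 4.58
ee_pos: [0.5097, 0.1463, 0.0769]
eef_rot: [-3.141, 0.0, 0.183]
force: [-0.3, -0.5, 0.3]
grip_width: 0.0097
```

```bash
python3 s.py
```

```text
4.5833 [0.5097 0.1463 0.0769] [-3.141  0.     0.183] [-0.3  -0.52  0.31] [-0.164 -0.011  0.12 ] 0.0097
```

Call:
{"method": "play_rows", "body": {
  "steps": [
    [[0,0,0.01,0,0,0.06,0]]
  ]
}}

```text
time_s: 4.67
ee_pos: [0.5097, 0.1463, 0.0769]
eef_rot: [-3.141, 0.0, 0.122]
force: [0.1, -0.4, 1.6]
grip_width: 0.01
```

```bash
python3 s.py
```

```text
4.6667 [0.5097 0.1463 0.0769] [-3.141  0.     0.122] [ 0.06 -0.37  1.61] [-0.127  0.01   0.328] 0.01
```

Call:
{"method": "play_rows", "body": {
  "steps": [
    [[0,0,0,0,0,0.05,0]]
  ],
  "force": 45
}}

```text
time_s: 4.75
ee_pos: [0.5097, 0.1462, 0.0768]
eef_rot: [3.141, 0.0, 0.072]
force: [0.8, -0.3, 0.1]
grip_width: 0.0102
```

```bash
python3 s.py
```

```text
4.75 [0.5097 0.1462 0.0768] [3.141 0.    0.072] [ 0.82 -0.32  0.06] [-0.098 -0.017  0.743] 0.0102
```

Call:
{"method": "play_rows", "body": {
  "steps": [
    [[0,0,0,0,0,0.05,0],[0,0,0,0,0,0.05,0]]
  ]
}}

```text
time_s: 4.92
ee_pos: [0.5097, 0.1463, 0.0769]
eef_rot: [3.141, 0.0, 0.024]
force: [-1.0, 0.1, 0.6]
grip_width: 0.0107
```

```bash
python3 s.py
```

```text
4.9167 [0.5097 0.1463 0.0769] [3.141 0.    0.024] [-0.96  0.1   0.59] [-0.131  0.015  1.026] 0.0107
```

The moment climbed to 1.03 N m (screw friction is 0.12), with the stop met near yaw 0.14, as the plate axis predicted. The bolt is snug. Now I'll release and rise straight up.

Call:
{"method": "play_rows", "body": {
  "steps": [
    [[0,0,0,0,0,0,0.2],[0,0,0,0,0,0,0.4],[0,0,0,0,0,0,0.4],[0,0,0,0,0,0,0.4],[0,0,-1,0,0,0,0.4],[0,0,-4,0,0,0,0.4],[0,0,-8,0,0,0,0.4],[0,0,-12,0,0,0,0.4],[0,0,-16,0,0,-0.1,0.4],[0,0,-16,0,0,-0.1,0.4]]
  ]
}}

```text
time_s: 5.75
ee_pos: [0.5118, 0.1468, 0.2456]
eef_rot: [-3.141, -0.012, 0.13]
force: [0.9, 0.8, 0.2]
grip_width: 0.0377
```

```bash
python3 s.py; python3 - <<'E'
from h import *
c=cam('wrist'); f=c['frame']
h=cv2.cvtColor(f,cv2.COLOR_BGR2HSV)
red=((h[...,0]<6)|(h[...,0]>174))&(h[...,1]>150)&(h[...,2]>50)
red[:130]=0;red[260:]=0;red[:,:230]=0;red[:,340:]=0
top=(red&(h[...,2]>150)).astype(np.uint8)
ys,xs=np.nonzero(top);r=cv2.minAreaRect(np.c_[xs,ys].astype(np.float32));print(r)
print('top ctr at .124',onplane(c,*r[0],.124))
cv2.imwrite('pics/w2.png',cv2.resize(f[130:260,220:350],(600,600),interpolation=cv2.INTER_CUBIC))
E
```

```text
5.75 [0.5118 0.1468 0.2456] [-3.141 -0.012  0.13 ] [0.88 0.8  0.17] [ 0.027 -0.082 -0.02 ] 0.0377
((280.0, 203.5), (31.0, 10.0), 90.0)
top ctr at .124 [0.50909031 0.15047772 0.124     ]
```

View pics/w2.png

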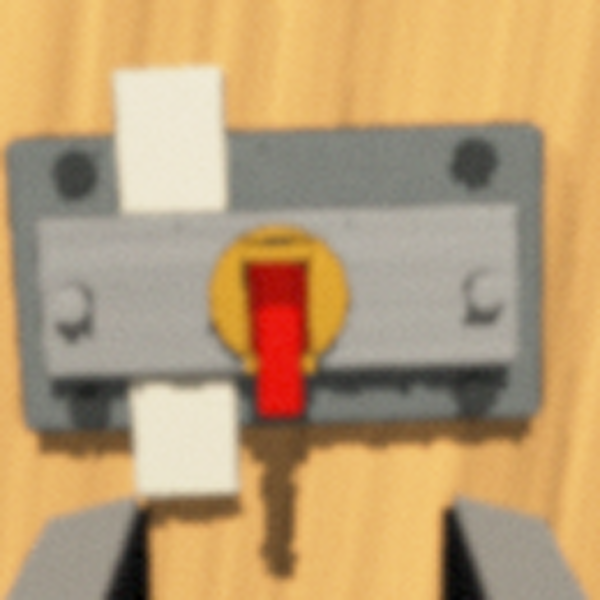

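Lever upright, slots and plate parallel (both ~1.6° off the image axis): snug, with the fold direction at ~0.158 rad. Next I'll shut the hand and go behind the lever.

```bash
python3 -c "
from h import *
go([.4702,.14,.16],.158)"
```

```text
row [-4.19  0.15  8.12] [-0.    -0.007 -0.033] t 5.8 yaw 0.12529236810632294
```

Call:
{"method": "play_rows", "body": {
  "steps": [
    [[-4.2,0.15,0,0,0,-0.033,0],[-4.2,0.15,0,0,0,-0.033,0],[-4.2,0.15,4,0,0,-0.033,0],[-4.2,0.15,8,0,-0.007,-0.033,0],[-4.2,0.15,8,0,-0.007,-0.033,0],[-4.2,0.15,8,0,-0.007,-0.033,0],[-4.2,0.15,8,0,-0.007,-0.033,0]]
  ],
  "force": 30
}}

```text
time_s: 6.38
ee_pos: [0.4708, 0.1401, 0.163]
eef_rot: [-3.141, -0.002, 0.158]
force: [0.0, 0.1, 0.8]
grip_width: 0.0006
```

```bash
python3 s.py; python3 -c "
from h import *
go([.4702,.14,.104],.158)"
```

```text
6.3833 [0.4708 0.1401 0.163 ] [-3.141e+00 -2.000e-03  1.580e-01] [0.01 0.14 0.76] [-0.062 -0.031  0.006] 0.0006
row [-0.07  0.    5.9 ] [-0.    -0.002 -0.   ] t 6.3833 yaw 0.1579872189210152
```

Call:
{"method": "play_rows", "body": {
  "steps": [
    [[0,0,3,0,0,0,0],[0,0,5.9,0,0,0,0],[0,0,5.9,0,0,0,0],[1.2,0,5.9,0,0,0,0],[2.2,0,5.9,0,0,0,0],[2.85,0,5.9,0,0,0,0],[3.5,0,5.95,0,0,0,0],[4.15,0,6.1,0,0,0,0],[4.75,0,6.3,0,0,0,0],[5.35,0,6.6,0,0,0,0],[5.85,0,7.0,0,0,0,0],[6.35,0,7.45,0,0,0,0],[6.75,0,8.0,0,0,0,0],[6.75,0,8.0,0,0,0,0]]
  ]
}}

```text
time_s: 7.55
ee_pos: [0.5377, 0.1507, 0.0818]
eef_rot: [-3.142, -0.001, 0.158]
force: [0.1, 0.4, -0.7]
grip_width: 0.0007
```

```bash
python3 s.py; python3 - <<'E'
from h import *
c=cam('side'); f=c['frame']; s=cam('scene')['frame']
cv2.imwrite('pics/t2.png',np.hstack([cv2.resize(f[160:260,180:280],(400,400)),cv2.resize(s[210:310,260:360],(400,400))]))
E
```

```text
7.55 [0.5377 0.1507 0.0818] [-3.142e+00 -1.000e-03  1.580e-01] [ 0.14  0.42 -0.7 ] [-0.081 -0.103 -0.02 ] 0.0007
```

View pics/t2.png

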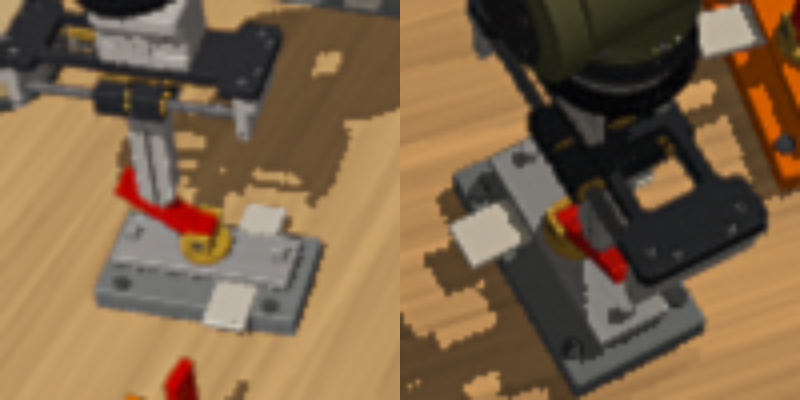

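The lever is at about 55–60° under the finger tips, folding away from the robot. I'll continue down to level and press lightly.

Call:
{"method": "play_rows", "body": {
  "steps": [
    [[0.35,0,0.5,0,0,0,0],[0.6,0,1.0,0,0,0,0],[0.8,0,1.6,0,0,0,0],[1.0,0,2.1,0,0,0,0],[1.0,0,2.35,0,0,0,0],[1.0,0,2.4,0,0,0,0]]
  ]
}}

```text
time_s: 8.15
ee_pos: [0.5476, 0.1524, 0.0585]
eef_rot: [-3.141, -0.001, 0.158]
force: [0.1, -0.2, 11.5]
grip_width: 0.001
```

```bash
python3 s.py
```

```text
8.15 [0.5476 0.1524 0.0585] [-3.141e+00 -1.000e-03  1.580e-01] [ 0.08 -0.18 11.46] [-0.071 -0.188  0.01 ] 0.001
```

Call:
{"method": "play_rows", "body": {
  "steps": [
    [[0,0,0.05,0,0,0,0],[0,0,0.05,0,0,0,0]]
  ]
}}

```text
time_s: 8.32
ee_pos: [0.5477, 0.1524, 0.0585]
eef_rot: [-3.142, -0.002, 0.158]
force: [-2.5, -1.0, 11.4]
grip_width: 0.0004
```

```bash
python3 s.py
```

```text
8.3167 [0.5477 0.1524 0.0585] [-3.142e+00 -2.000e-03  1.580e-01] [-2.52 -0.95 11.36] [-0.128  0.447  0.005] 0.0004
```

Call:
{"method": "play_rows", "body": {
  "steps": [
    [[0,0,-1,0,0,0,0],[0,0,-4,0,0,0,0],[0,0,-8,0,0,0,0],[-2,0,-12,0,0,0,0],[-6,0,-16,0,0,0,0],[-10,0,-18,0,0,0,0],[-10,0,-18,0,0,0,0],[-10,0,-18,0,0,0,0]]
  ]
}}

```text
time_s: 8.98
ee_pos: [0.4469, 0.1365, 0.2412]
eef_rot: [-3.141, -0.005, 0.158]
force: [0.3, -0.0, -0.1]
grip_width: 0.0002
```

```bash
python3 s.py; python3 - <<'E'
from h import *
d=cam('side'); s=cam('scene'); w=cam('wrist'); f=d['frame']
cv2.imwrite('pics/t3.png',np.vstack([np.hstack([cv2.resize(f[160:260,180:280],(400,300)),cv2.resize(s['frame'][210:310,260:360],(400,300))]),np.hstack([cv2.resize(w['frame'],(400,300)),cv2.resize(s['frame'],(400,300))])]))
E
```

```text
8.9833 [0.4469 0.1365 0.2412] [-3.141 -0.005  0.158] [ 0.25 -0.03 -0.11] [ 0.005 -0.084 -0.014] 0.0002
```

View pics/t3.png

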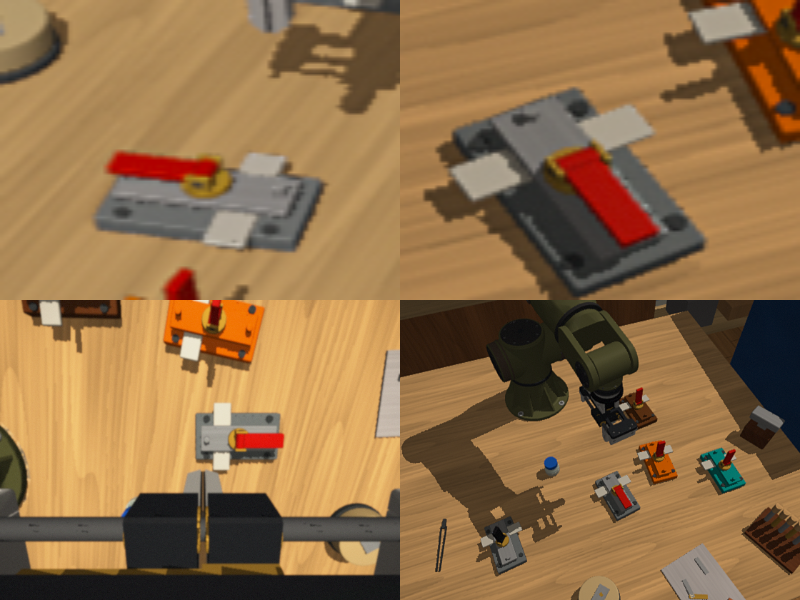

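The lever lies flat along the plate, and the black clamp and look-alikes are untouched. One last numeric check of the azimuth before handing in.

```bash
python3 - <<'E'
from h import *
c=cam('wrist'); f=c['frame']; h=cv2.cvtColor(f,cv2.COLOR_BGR2HSV)
red=(((h[...,0]<6)|(h[...,0]>174))&(h[...,1]>150)&(h[...,2]>100))
red[:160]=0; red[225:]=0
ys,xs=np.nonzero(red)
P=np.array([onplane(c,x,y,.059)[:2] for x,y in zip(xs,ys)])
(ce,sz,a)=cv2.minAreaRect((P*1000).astype(np.float32)); print(ce,sz,a)
m=P.mean(0);v=np.linalg.svd(P-m)[2][0]; print('az',np.arctan2(v[1],v[0]),'far',((P-[.5097,.1463])@[np.cos(.158),np.sin(.158)]).max())
# grey bed azimuth
g=(h[...,1]<60)&(h[...,2]>60)&(h[...,2]<190); g[:160]=0;g[228:]=0;g[:,:265]=0;g[:,400:]=0
n,l,s,_=cv2.connectedComponentsWithStats(g.astype(np.uint8)); i=1+s[1:,4].argmax()
ys,xs=np.nonzero(l==i);xs=xs;Q=np.array([onplane(c,x,y,.03)[:2]*1000 for x,y in zip(xs,ys)],np.float32);print('bed',cv2.minAreaRect(Q))
E
```

```text
(539.6873779296875, 150.83517456054688) (75.58904266357422, 23.371843338012695) 9.157485008239746
az 0.16429208573411572 far 0.06810683782870987
bed ((507.6174621582031, 145.7037353515625), (142.98019409179688, 80.26741027832031), 9.16518783569336)
```

```bash
python3 -c "
from station import ctrl
print(ctrl.hand_in())"
```

```text
the job is handed in; nothing more can be done
None
```

I snugged the bolt on the grey-bed clamp with the red lever, then folded the lever flat, and handed the job in at about 9 s of the 45 s allowed.

- **Snug:** I gripped the standing lever across its thickness and turned it about 1.05 rad clockwise. The moment rose to 1.03 N m against 0.12 N m of screw friction, so it was at the hard stop. After release the lever still stood upright.
- **Folded:** I pushed the lever over with the shut fingers and pressed it down until it stopped at a tip height of 58.5 mm (59 mm expected) with about 11 N.
- **Last checks:** The lever lies at 9.16° and the bed at 9.17°. The lever's far end measures 68 mm from the bolt axis, against 70 mm given. The arm was clear of everything at hand-in. In the last picture the black-lever clamp and the look-alikes are as they were; I did not measure them.

One check disagreed: the wrist moment readings were noisy by about 0.1–0.2 N m, so the screw friction itself could not be seen. The stop showed clearly above that noise.

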